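Pack two lunch boxes at the kitchen table

ROBOT

A 7-joint arm with a two-finger parallel gripper is mounted at the origin on the work surface. World frame = base frame: x ahead of the robot, y to its left, z up, the work surface at z = 0. Lengths are in mm, angles in rad, forces in N, time in s.
With the tool pointing down it reaches from about 400 to 925 mm from the base axis. Payload 5.6 kg.
Tool frame: the origin (TCP) lies midway between the tips of the shut fingers; the grasp point (between the pads) lies env.grasp_offset behind it (env.grasp_offset is the distance from the TCP to the grasp point, in mm); z points along the fingers, y is the line along which they close (so a half turn about z gives the same grasp; the last joint's range is limited). The gripper opens to 85 mm and grips with 20 to 120 N. Pads are 22 mm wide; open, the fingers measure 114 mm over their backs; the gripper's body (76 mm by 85 mm) begins 54 mm behind the grasp point. The pads swing forward as they close: fully open they stand 13 mm farther back than shut.
Start: joints at [-1.265, 0.468, -0.012, 1.603, 0.006, 1.071, -0.056], TCP at [222.191, 610.851, 231.29] pointing down, gripper open.
Joint ranges: [-2.53, 2.53], [-0.31, 2.02], [-1.57, 1.55], [0.28, 2.44], [-1.29, 4.43], [0.15, 1.84], [-2.92, 2.92]. Speed limits (rad/s): [2.57, 2.57, 3.14, 3.14, 3.14, 3.14, 3.14].

INTERFACE

Orientations are given as a unit quaternion [x, y, z, w].
In Python, from bench import env, vision gives the robot as it stands.
- The arm moves only by the tool arm_command, never from a script. Its argument "deltas" is a list that holds one entry, the list of rows, each a list of 4 numbers: the shift along the tool's x, y, z in normalised numbers (1 is 0.8 m), then the turn about the tool's z in shares of pi rad (1.0 is pi rad). A call has 1 to 5 rows; each row is the pose to reach, as a shift and turn from the pose commanded when the call began, along the tool's axes at that moment; what a row does not reach only later rows make up. A row lasts 1/12 s, in which the tool goes at most 41.7 mm and 7.16 degrees, less where a joint would pass 70% of its speed; a pose out of reach is approached as far as the arm can. No shift or turn number may pass 1 either way. A call with a gripper value outside its range is refused whole. "fingers" is the finger opening in m, from 0 to 0.0854, set as the call begins (left out, the last holds). The fingers move at their own pace and stop on an object; "squeeze" is the grip in N (left out, the last holds). Time passes only in rows, so rows that repeat a pose let the fingers close. It gives the time, the measured TCP pose, the force, the opening and the grip force at its end, in the units of the state.
- env.observe(): the state, without advancing time (a new reading comes with each control period).
- vision.get_image(name): name is "side" or "top"; returns the picture (420x560x3 uint8, blue, green, red); there is no depth.
- vision.camera_model(name): a dict with "camera_matrix" (3x3 intrinsics, pixels), "R" (3x3) and "t" (3): a world point X has camera coordinates R X + t. Camera axes: x right, y down, z forward; pixel columns grow to the right and rows downward; lengths in mm; the calibration is good to about 2 mm. A picture is of the moment at which its call begins. camera_model takes no time and is no camera call.
- env.close_job(): hands the job in; it is judged then, once.
The state is a dict: "t": time; "q": joint angles; "joint_velocities": joint speeds; "tau": joint torques, N m; "position": TCP position; "eef_rot": TCP orientation; "ft_force": force on the tool from outside, world axes, zero at the start; "torque": the same for the moment, N m; "width": opening from 0.0 (shut) to 1.0 (fully open); "finger_force": force on a finger pad.
Only numpy, scipy, OpenCV 4.12 (cv2) and the standard library are available. Lean on these libraries where they do the work, as an engineer would, in place of code of your own. Each camera call takes 0.05 s, during which the arm holds its last target. There are 200 camera calls.

TASK

Pack the two lunch boxes from the things standing about between them: the long box gets the drink carton, lying flat in its larger compartment, and the mandarin in the smaller one; the square box gets the dessert pot in one half and the round cheese in the other, whichever way round. Set each down gently on the floor of its compartment, the same way up as it is now, so that the lids will close, and leave the boxes and everything else on the table standing where they are.

Things in the scene. Friction and masses are not known exactly. Their poses are not given: they have to be found in the camera images.
- long_box: Long open steel lunch box, 224 (x) x 131 (y) x 45 mm high; floor and walls 3 mm. Origin: centre of underside, z up; x roughly away from the robot. A cross wall (3 mm thick, 38 mm high) at x = +22.5 mm makes two compartments: larger x = -109 to +21 mm (centre -44), smaller x = +24 to +109 mm (centre +66.5), both y = -62.5 to +62.5 mm. Small latches outside on the short ends. Loose, 0.42 kg.
- square_box: Square open steel lunch box, 160 x 160 x 45 mm high; floor and walls 3 mm. Origin: centre of underside, z up; x roughly away from the robot. A cross wall at x = 0 (3 mm thick, 38 mm high, along y) makes two equal halves, each 75.5 mm (x) by 154 mm (y), centred at x = +39 and -39 mm. Small latches outside on two sides. Loose, 0.42 kg.
- mandarin: A mandarin orange: squat round fruit, 58 mm across at 21 mm above the table, 42 mm high, on a small flat base; about 85 g. Origin: centre of the underside, z up through the stalk end.
- carton: A small drink carton lying on its broad side, a plain pale brick with a thin white straw lying on its top: 105 mm long (x) by 49 mm wide (y) by 38 mm high; about 215 g. Origin: centre of the underside, z up.
- pot: A small dessert pot, white plastic with a flat foil lid (tab at its +x edge, reaching 40 mm from the axis): 50 mm across at the foot, widening to 59 mm under the 62 mm rim, 40 mm high; about 80 g. Origin: centre of the underside, z up.
- cheese: A small round cheese, a cream-coloured thick disc with a narrow paper band over its top: 48 mm across, 29 mm high; about 55 g. Origin: centre of the underside, z up.
- apple: A green apple, not wanted: 72 mm across, 66 mm high plus a stalk to 79 mm, bigger than the mandarin. Loose. Origin: centre of the underside, z up.
- jam_jar: A jam jar, not wanted: dark red with a paper label and a metal lid, 62 mm across, 70 mm high. Loose. Origin: centre of the underside, z up.
- salt: A white salt shaker with a steel cap, not wanted: 42 mm across at the foot, 70 mm high. Loose. Origin: centre of the underside, z up.
- pepper: A turned dark wooden pepper mill with a small steel ball on top, not wanted: 50 mm across at the foot, 95 mm high. Loose. Origin: centre of the underside, z up.
There are look-alikes about, which are no part of the job. What is shaped like the square_box but orange is not meant. What is shaped like the pot but blue is not meant.

How it is judged:
By the outcome, as a careful person would: the job done as asked, in the order asked, and still so for the second after the job is handed in, with the robot touching nothing.
It also fails if it takes over 106 s, if anything falls off the work surface, if the arm or the gripper's body presses on something with over 40 N, if the wrist force passes 120 N, or if a joint passes its speed limit or range.

## Working session

There is one attempt and no reset: what is moved stays moved. The work goes in short steps, Python scripts to look and compute and a tool call to move; the robot and the scene stay as the last step left them, time stands still between calls to the robot, and variables do not carry over. Pictures are saved under pics/ and viewed, at most 14 in all, crops included, and the job is handed in when it is done.

Besides the shell and the picture viewer there is one more tool, called after ">>>" in YAML: its name, and indented under it one key for each argument. arm_command: Moves the arm, as the interface text tells. Its arguments: {"type":"object","properties":{"deltas":{"type":"array","items":{"type":"array","items":{"type":"array","items":{"type":"number"}}}},"fingers":{"type":"number"},"squeeze":{"type":"number"}},"required":["deltas"]}

```bash
mkdir -p pics; ls; python3 - <<'E'
from bench import env, vision
import cv2
for n in("top","side"):
    cv2.imwrite(f"pics/{n}0.png",vision.get_image(n)); m=vision.camera_model(n); print(n,m)
print(env.observe(), env.grasp_offset)
E
```

```text
pics
top {'camera_matrix': array([[426.9845825 ,   0.        , 281.0207128 ],
       [  0.        , 426.9845825 , 214.09091071],
       [  0.        ,   0.        ,   1.        ]]), 'R': array([[ 0.0250084 , -0.99967154,  0.00560294],
       [-0.99477515, -0.02544006, -0.09886968],
       [ 0.09897975, -0.00310109, -0.99508462]]), 't': array([  -3.24271419,  457.06814142, 1012.04342504])}
side {'camera_matrix': array([[468.40348691,   0.        , 278.20633348],
       [  0.        , 468.40348691, 207.27766209],
       [  0.        ,   0.        ,   1.        ]]), 'R': array([[ 0.83254021, -0.55390793, -0.00792474],
       [-0.43221527, -0.64055143, -0.6347313 ],
       [ 0.3465065 ,  0.53186452, -0.77269229]]), 't': array([-385.24925104,  231.53202726,  911.06264336])}
{'t': 0.1, 'q': array([-1.26499002,  0.46830426, -0.01157473,  1.6035186 ,  0.0059646 ,
        1.07141632, -0.05634383]), 'joint_velocities': array([ 0.00017302, -0.00174498, -0.00038603, -0.0012755 , -0.0023289 ,
        0.00124977,  0.00058585]), 'tau': array([ 1.33632322e-03, -5.33524919e+01,  2.17213406e-02, -2.51968020e+01,
        1.15425687e-02,  4.30780143e-03, -5.33022978e-05]), 'position': array([222.05249528, 610.36270531, 230.42909175]), 'eef_rot': array([ 1.73594383e-01,  9.84816907e-01, -8.00839612e-04, -9.14524168e-05]), 'ft_force': array([ 0.25566281, -1.00473524,  0.2879704 ]), 'torque': array([-0.0128703 ,  0.04096704, -0.00079538]), 'finger_force': 0.0, 'width': 1.00112150322956} 18.700000000000003
```

View pics/top0.png

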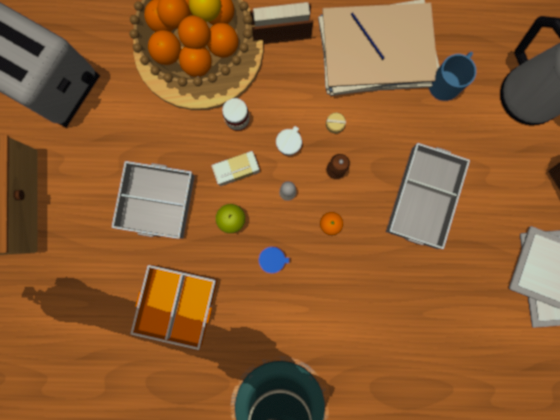

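View pics/side0.png

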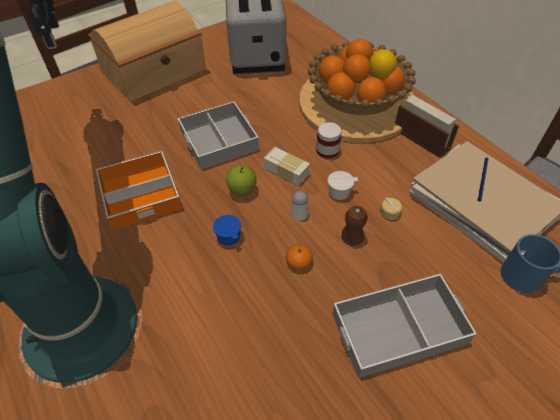

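The top view (up = +x, left = +y) shows:
- Steel square box at about (153,200), steel long box at (429,196).
- Carton (235,167), pot (289,141), cheese (336,122), mandarin (331,223).
- Not wanted: apple (231,218), salt (288,189), pepper (339,165), jam jar (235,113), blue pot (272,260), orange box (174,307).

I'll enlarge it for exact pixels.

```bash
python3 - <<'E'
import cv2
im=cv2.imread("pics/top0.png")
cv2.imwrite("pics/c1.png",cv2.resize(im[95:245,105:305],None,fx=4,fy=4,interpolation=cv2.INTER_CUBIC))
cv2.imwrite("pics/c2.png",cv2.resize(im[105:255,280:480],None,fx=4,fy=4,interpolation=cv2.INTER_CUBIC))
E
```

```text
(no output)
```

View pics/c1.png

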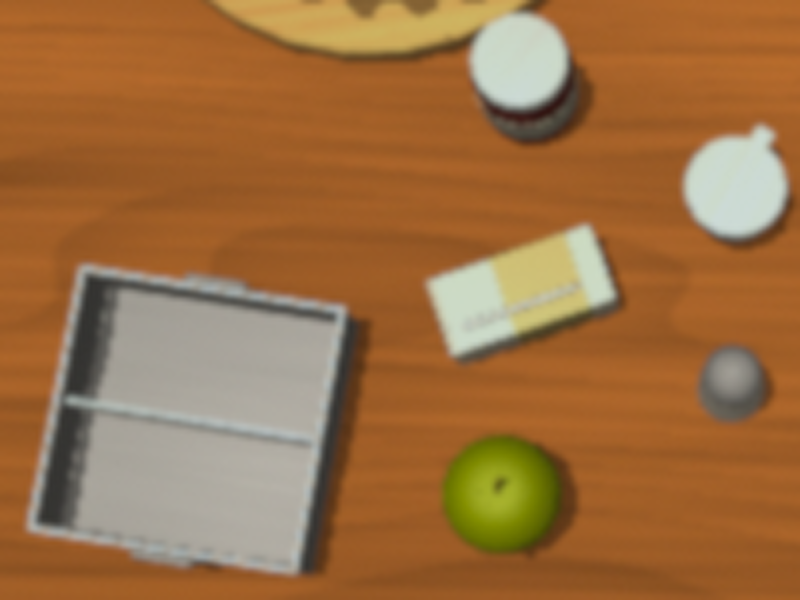

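View pics/c2.png

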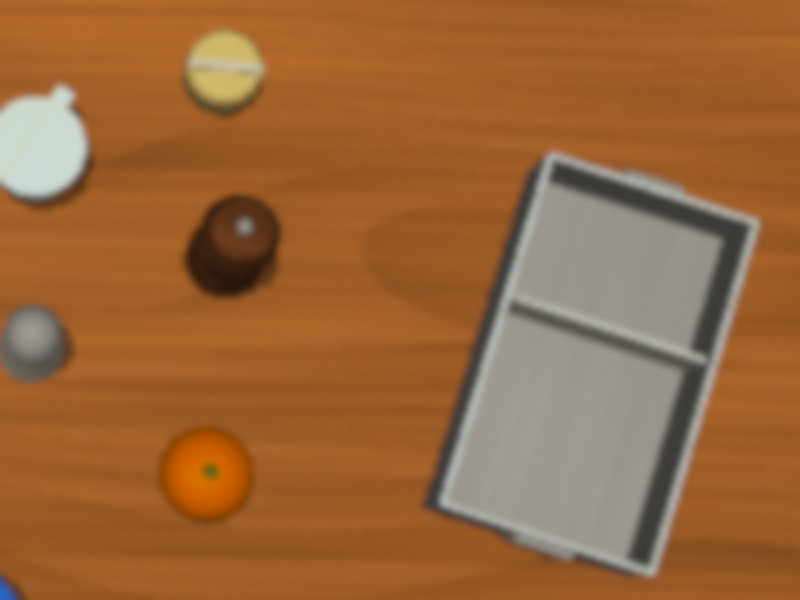

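The left crop shows the square box rim corners at (82,267), (347,308), (303,573), (32,528). The carton top's corners are (428,280), (588,226), (617,299), (453,352), and the pot lid is at (736,187) with its tab at (764,132).

The right crop shows the long box rim at (550,153), (758,221), (655,574), (436,504), with its cross wall near the top. The cheese is at (224,68) and the mandarin at (206,474).

```bash
cat > h.py <<'E'
import numpy as np, cv2
from bench import env, vision
def w(uv,z,n="top"):
    m=vision.camera_model(n);R,t=m["R"],m["t"]
    d=R.T@np.linalg.inv(m["camera_matrix"])@[uv[0],uv[1],1]; c=-R.T@t
    return (c+d*(z-c[2])/d[2])[:2]
def pix(p,n="top"):
    m=vision.camera_model(n); q=m["camera_matrix"]@(m["R"]@p+m["t"]); return q[:2]/q[2]
def go(x,y,z,psi=None):
    """tool-frame shift (m) and turn to world TCP x,y,z with closing-axis angle psi (deg)"""
    from scipy.spatial.transform import Rotation as Ro
    s=env.observe(); R=Ro.from_quat(s["eef_rot"]).as_matrix()
    d=R.T@(np.array([x,y,z])-s["position"]); a=np.degrees(np.arctan2(R[1,1],R[0,1]))
    print("shift mm",d.round(1),"closing axis now",a.round(1), end=" ")
    if psi is not None:
        e=(psi-a+90)%180-90; print("turn rad",round(float(np.radians(-e)),3))
    else: print()
E
python3 - <<'E'
from h import *
o=lambda u,v,c:((u+.5)/4-.5+c[0],(v+.5)/4-.5+c[1])
A=(105,95);B=(280,105)
P=lambda l,c,z:np.array([w(o(u,v,c),z) for u,v in l])
sq=P([(82,267),(347,308),(303,573),(32,528)],A,45)
lb=P([(550,153),(758,221),(655,574),(436,504)],B,45)
ca=P([(428,280),(588,226),(617,299),(453,352)],A,38)
for n,p in(("sq",sq),("lb",lb),("ca",ca)):
    e=np.roll(p,-1,0)-p
    print(n,p.mean(0).round(1),p.round(0).tolist(),np.linalg.norm(e,axis=1).round(1),(np.degrees(np.arctan2(e[:,1],e[:,0]))).round(1))
for n,l,c,z in [("pot",[(736,187),(764,130)],A,40),("pot in B",[(37,148),(65,90)],B,40),("cheese",[(224,68),(185,68),(264,68)],B,29),("mand",[(206,474),(160,474),(252,474)],B,21),("mandstalk",[(210,470)],B,42),("apple",[(501,493)],A,33),("jar",[(520,62)],A,70),("salt",[(732,370)],A,60),("pepper",[(244,226)],B,92)]:
    print(n,P(l,c,z).round(1).tolist())
# side cross-check: project estimates
for n,p in [("carton",[*ca.mean(0),38]),("sq",[*sq.mean(0),45]),("lb",[*lb.mean(0),45])]: print(n,pix(np.array(p),"side").round(0))
go(*ca.mean(0),150)
E
```

```text
sq [482.7 314.7] [[572.0, 385.0], [551.0, 225.0], [392.0, 244.0], [415.0, 405.0]] [160.9 159.9 162.4 158.4] [-97.4 173.3  82.   -7.2]
lb [ 509.9 -345. ] [[636.0, -316.0], [597.0, -441.0], [384.0, -376.0], [422.0, -247.0]] [130.9 223.1 134.7 224.8] [-107.1  163.1   73.6  -17.8]
ca [567.  122.1] [[571.0, 179.0], [607.0, 83.0], [562.0, 64.0], [528.0, 162.0]] [101.9  48.3 103.5  46.7] [ -69.5 -156.9  109.7   21.1]
pot [[632.8, -5.6], [668.7, -21.8]]
pot in B [[632.2, -6.2], [668.7, -22.4]]
cheese [[688.6, -120.4], [688.0, -96.4], [689.3, -145.0]]
mand [[438.3, -113.6], [437.6, -85.8], [439.0, -141.5]]
mandstalk [[439.0, -113.4]]
apple [[443.7, 130.6]]
jar [[696.8, 124.5]]
salt [[517.4, -5.5]]
pepper [[575.5, -124.9]]
carton [286. 160.]
sq [217. 127.]
lb [402. 317.]
shift mm [-491.1 -340.7   81. ] closing axis now 70.0
```

The measured sizes and the pot's tab distance agree with the given dimensions. The carton is at (567,122) with its width axis at about 21.5°. The long box is at (510,-345), yaw -17.3°, and the square box at (483,315), yaw -7.3°. Moving to the carton.

The manual's scale: shifts go in shares of 0.8 m and turns go in shares of pi rad. Converting my numbers, -0.164 m / 0.8 = -0.205, -0.131 m / 0.8 = -0.1638.

>>> arm_command:
  deltas:
    - [[-0.0413,-0.0288,0.005,0],[-0.0825,-0.0575,0.01,0],[-0.1225,-0.085,0.015,0],[-0.1638,-0.1138,0.02,0],[-0.205,-0.1425,0.025,0]]
  fingers: 0.085
  squeeze: 30

```text
t: 0.52
position: [337.9, 445.8, 210.8]
eef_rot: [0.173, 0.985, -0.0, -0.0]
ft_force: [0.0, 0.7, 0.0]
width: 0.991
finger_force: 0.0
```

Converted, -0.164 m / 0.8 = -0.205, -0.131 m / 0.8 = -0.1638.

>>> arm_command:
  deltas:
    - [[-0.0413,-0.0288,0.005,0],[-0.0825,-0.0575,0.01,0],[-0.1225,-0.085,0.015,0],[-0.1638,-0.1138,0.02,0],[-0.205,-0.1425,0.025,0]]

```text
t: 0.93
position: [453.0, 282.7, 191.0]
eef_rot: [0.173, 0.985, -0.0, -0.0]
ft_force: [1.5, 0.6, -0.4]
width: 1.0
finger_force: 0.0
```

Converted, -0.163 m / 0.8 = -0.2038, -0.131 m / 0.8 = -0.1638.

>>> arm_command:
  deltas:
    - [[-0.0413,-0.0288,0.005,0],[-0.0825,-0.0575,0.01,0],[-0.1225,-0.085,0.015,0],[-0.1638,-0.1138,0.02,0],[-0.2038,-0.1413,0.025,0]]

```text
t: 1.35
position: [567.7, 120.5, 170.9]
eef_rot: [0.174, 0.985, -0.0, -0.0]
ft_force: [0.2, 0.1, -0.3]
width: 0.999
finger_force: 0.0
```

Converted, 0.03 m / 0.8 = 0.0375, 0.02 m / 0.8 = 0.025, 0.6 rad / 3.1416 = 0.191.

>>> arm_command:
  deltas:
    - [[0,0,0,0.0382],[0,0,0.025,0.0764],[0,0,0.0375,0.1146],[0,0,0.0375,0.1528],[0,0,0.0375,0.191]]

```text
t: 1.77
position: [566.2, 122.1, 139.9]
eef_rot: [0.46, 0.888, -0.001, -0.001]
ft_force: [0.2, 1.2, -0.5]
width: 0.997
finger_force: 0.0
```

Converted, 0.246 rad / 3.1416 = 0.0783.

>>> arm_command:
  deltas:
    - [[0,0,0,0.0382],[0,0,0,0.0764],[0,0,0,0.0783],[0,0,0,0.0783]]

```text
t: 2.1
position: [566.8, 122.7, 141.0]
eef_rot: [0.561, 0.828, -0.0, -0.0]
ft_force: [-0.7, -0.1, 0.0]
width: 0.992
finger_force: 0.0
```

```bash
python3 - <<'E'
from h import *
s=env.observe();print(s["t"],s["position"],s["q"].round(2));go(567,122,3,21.5)
E
```

```text
2.1 [566.7745454  122.69518922 140.9551656 ] [-0.56  0.47  0.37  1.87 -0.22  0.84  0.31]
shift mm [ -0.7   0.  138. ] closing axis now 21.7 turn rad 0.004
```

Converted, 0.136 m / 0.8 = 0.17, 0.125 m / 0.8 = 0.1563.

>>> arm_command:
  deltas:
    - [[0,0,0.05,0],[0,0,0.1,0],[0,0,0.1375,0],[0,0,0.1563,0],[0,0,0.17,0]]

```text
t: 2.52
position: [565.6, 122.2, 2.8]
eef_rot: [0.561, 0.828, -0.001, -0.001]
ft_force: [0.6, 0.3, -0.6]
width: 0.999
finger_force: 0.0
```

>>> arm_command:
  deltas:
    - [[0,0,0,0],[0,0,0,0],[0,0,0,0],[0,0,0,0],[0,0,0,0]]
  fingers: 0.03

```text
t: 2.93
position: [568.1, 122.8, 6.8]
eef_rot: [0.562, 0.827, 0.001, 0.001]
ft_force: [-0.9, -0.3, 4.0]
width: 0.57
finger_force: 33.7
```

>>> arm_command:
  deltas:
    - [[0,0,0,0],[0,0,0,0],[0,0,0,0]]

```text
t: 3.18
position: [568.1, 122.8, 6.8]
eef_rot: [0.562, 0.827, 0.001, 0.001]
ft_force: [-0.6, -0.0, 6.3]
width: 0.572
finger_force: 34.2
```

Converted, -0.13 m / 0.8 = -0.1625, -0.1 m / 0.8 = -0.125.

>>> arm_command:
  deltas:
    - [[0,0,-0.025,0],[0,0,-0.075,0],[0,0,-0.125,0],[0,0,-0.1625,0],[0,0,-0.1625,0]]

```text
t: 3.6
position: [571.1, 123.4, 141.9]
eef_rot: [0.563, 0.827, 0.005, 0.004]
ft_force: [0.7, -0.8, -2.2]
width: 0.571
finger_force: 33.2
```

```bash
python3 - <<'E'
from h import *
s=env.observe();print(s["t"],s["position"],s["ft_force"],s["width"],s["finger_force"]);go(468,-332,135,-17.3)
E
```

```text
3.6 [571.0689642  123.38607273 141.90650546] [ 0.66550853 -0.84475171 -2.1545125 ] 0.5712440390321147 33.239489793777466
shift mm [-385.8 -263.1    4. ] closing axis now 21.5 turn rad 0.678
```

Converted, -0.148 m / 0.8 = -0.185, -0.116 m / 0.8 = -0.145.

>>> arm_command:
  deltas:
    - [[-0.025,-0.0171,0,0],[-0.065,-0.0444,0,0],[-0.105,-0.0716,0,0],[-0.145,-0.0988,0,0],[-0.185,-0.1263,0,0]]

```text
t: 4.02
position: [526.2, -53.4, 134.8]
eef_rot: [0.562, 0.827, -0.0, -0.0]
ft_force: [0.3, -0.7, -2.2]
width: 0.569
finger_force: 33.1
```

Converted, -0.16 m / 0.8 = -0.2, -0.128 m / 0.8 = -0.16.

>>> arm_command:
  deltas:
    - [[-0.04,-0.0273,0,0],[-0.08,-0.0545,0,0],[-0.12,-0.0819,0,0],[-0.16,-0.1091,0,0],[-0.2,-0.1363,0,0]]

```text
t: 4.43
position: [483.6, -242.3, 134.7]
eef_rot: [0.562, 0.827, 0.0, -0.0]
ft_force: [1.1, 0.8, -2.9]
width: 0.571
finger_force: 33.1
```

Converted, -0.076 m / 0.8 = -0.095, -0.06 m / 0.8 = -0.075, 0.2 rad / 3.1416 = 0.0637.

>>> arm_command:
  deltas:
    - [[-0.04,-0.0273,0,0],[-0.075,-0.05,0,0],[-0.095,-0.0663,0,0],[-0.095,-0.0663,0,0.0318],[-0.095,-0.0663,0,0.0637]]

```text
t: 4.85
position: [461.6, -333.1, 134.6]
eef_rot: [0.646, 0.764, -0.0, -0.0]
ft_force: [-0.2, 0.1, -3.3]
width: 0.567
finger_force: 33.1
```

Converted, 0.478 rad / 3.1416 = 0.1522.

>>> arm_command:
  deltas:
    - [[0,0,0,0.0382],[0,0,0,0.0764],[0,0,0,0.1146],[0,0,0,0.1432],[0,0,0,0.1522]]

```text
t: 5.27
position: [463.0, -330.6, 134.5]
eef_rot: [0.806, 0.592, -0.0, -0.001]
ft_force: [0.0, 0.5, -2.6]
width: 0.569
finger_force: 33.1
```

>>> arm_command:
  deltas:
    - [[0,0,0,0],[0,0,0,0]]

```text
t: 5.43
position: [463.2, -330.8, 134.9]
eef_rot: [0.805, 0.594, -0.0, -0.0]
ft_force: [-0.6, 1.2, -2.6]
width: 0.567
finger_force: 33.1
```

```bash
python3 - <<'E'
from h import *
s=env.observe();print(s["t"],s["position"],s["ft_force"],s["width"],s["q"].round(2));go(468,-332,15,-17.3)
cv2.imwrite("pics/t2.png",cv2.resize(vision.get_image("side")[190:390,280:500],None,fx=3,fy=3))
E
```

```text
5.4333 [ 463.21738647 -330.81711255  134.87739377] [-0.56707881  1.16758408 -2.59623086] 0.5666664904701978 [ 0.08  0.51  0.63  1.91 -0.39  0.84  0.61]
shift mm [  0.3   5.  119.9] closing axis now -17.2 turn rad 0.002
```

View pics/t2.png

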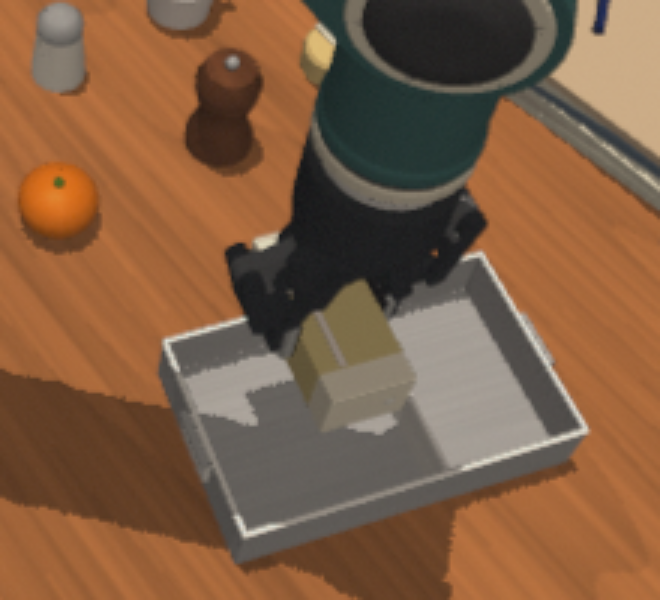

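Side view: the carton is held level and lined up above the larger compartment. I'll lower it.

Converted, 0.12 m / 0.8 = 0.15, 0.115 m / 0.8 = 0.1438.

>>> arm_command:
  deltas:
    - [[0,0.0038,0.05,0],[0,0.0063,0.0938,0],[0,0.0063,0.125,0],[0,0.0063,0.1438,0],[0,0.0063,0.15,0]]

```text
t: 5.9
position: [466.5, -331.5, 12.5]
eef_rot: [0.805, 0.593, -0.001, -0.002]
ft_force: [-0.2, 0.2, -2.8]
width: 0.568
finger_force: 33.0
```

Converted, 0.002 m / 0.8 = 0.0025, 0.001 m / 0.8 = 0.0013.

>>> arm_command:
  deltas:
    - [[0,0,0.0013,0],[0,0,0.0025,0],[0,0,0.0025,0]]

```text
t: 6.15
position: [468.9, -333.3, 14.4]
eef_rot: [0.805, 0.593, 0.0, 0.001]
ft_force: [0.0, 0.1, -2.2]
width: 0.574
finger_force: 33.0
```

Converted, 0.0015 m / 0.8 = 0.0019, 0.001 m / 0.8 = 0.0013.

>>> arm_command:
  deltas:
    - [[0,0,0.0013,0],[0,0,0.0019,0],[0,0,0.0019,0]]

```text
t: 6.4
position: [468.6, -332.7, 12.5]
eef_rot: [0.805, 0.593, 0.0, 0.0]
ft_force: [-0.2, -0.4, -2.2]
width: 0.564
finger_force: 33.0
```

Converted, 0.002 m / 0.8 = 0.0025, 0.001 m / 0.8 = 0.0013.

>>> arm_command:
  deltas:
    - [[0,0,0.0013,0],[0,0,0.0025,0],[0,0,0.0025,0]]

```text
t: 6.65
position: [468.4, -332.6, 9.8]
eef_rot: [0.805, 0.593, 0.0, 0.0]
ft_force: [0.2, 0.6, -2.9]
width: 0.569
finger_force: 33.1
```

Converted, 0.001 m / 0.8 = 0.0013, 0.0005 m / 0.8 = 0.0006.

>>> arm_command:
  deltas:
    - [[0,0,0.0006,0],[0,0,0.0013,0],[0,0,0.0013,0]]

```text
t: 6.9
position: [468.3, -332.6, 9.8]
eef_rot: [0.805, 0.593, 0.0, -0.0]
ft_force: [-2.8, 1.6, 7.1]
width: 0.568
finger_force: 34.3
```

>>> arm_command:
  deltas:
    - [[0,0,0,0],[0,0,0,0],[0,0,0,0],[0,0,0,0]]
  fingers: 0.064

```text
t: 7.23
position: [468.2, -332.8, 8.8]
eef_rot: [0.805, 0.593, 0.0, 0.0]
ft_force: [0.7, 0.1, 0.4]
width: 0.751
finger_force: 0.0
```

Converted, -0.13 m / 0.8 = -0.1625, -0.1 m / 0.8 = -0.125.

>>> arm_command:
  deltas:
    - [[0,0,-0.025,0],[0,0,-0.075,0],[0,0,-0.125,0],[0,0,-0.1625,0],[0,0,-0.1625,0]]

```text
t: 7.65
position: [471.1, -335.4, 144.9]
eef_rot: [0.806, 0.592, 0.002, 0.005]
ft_force: [0.4, -0.1, 0.7]
width: 0.75
finger_force: 0.0
```

```bash
python3 - <<'E'
from h import *
s=env.observe();print(s["t"],s["position"],s["width"],s["ft_force"]);go(438.6,-113.5,140,72.7)
E
```

```text
7.65 [ 471.08738795 -335.4376427   144.86406062] 0.750452844322304 [ 0.38410132 -0.12619082  0.69443849]
shift mm [202.2 -97.2   3.4] closing axis now -17.3 turn rad 1.57
```

>>> arm_command:
  deltas:
    - [[0.0425,-0.0195,0,0],[0.0838,-0.0388,0,0],[0.125,-0.0588,0,0],[0.1675,-0.0775,0,0],[0.2088,-0.0975,0,0]]
  fingers: 0.085
  squeeze: 25

```text
t: 8.07
position: [442.8, -148.4, 138.5]
eef_rot: [0.806, 0.593, 0.0, -0.0]
ft_force: [0.6, 1.1, 0.5]
width: 0.993
finger_force: 0.0
```

Converted, 0.0335 m / 0.8 = 0.0419, -0.0155 m / 0.8 = -0.0194, -0.48 rad / 3.1416 = -0.1528.

>>> arm_command:
  deltas:
    - [[0.0419,-0.0194,0,0],[0.0419,-0.0194,0,-0.0382],[0.0419,-0.0194,0,-0.0764],[0.0419,-0.0194,0,-0.1146],[0.0419,-0.0194,0,-0.1528]]

```text
t: 8.48
position: [438.5, -112.8, 138.6]
eef_rot: [0.639, 0.769, -0.0, -0.0]
ft_force: [-0.6, -1.0, 0.3]
width: 1.0
finger_force: 0.0
```

Converted, -0.6 rad / 3.1416 = -0.191.

>>> arm_command:
  deltas:
    - [[0,0,0,-0.0382],[0,0,0,-0.0764],[0,0,0,-0.1146],[0,0,0,-0.1528],[0,0,0,-0.191]]

```text
t: 8.9
position: [438.4, -113.4, 138.6]
eef_rot: [0.383, 0.924, -0.0, -0.0]
ft_force: [-0.4, 1.1, -0.3]
width: 1.001
finger_force: 0.0
```

Converted, -0.49 rad / 3.1416 = -0.156.

>>> arm_command:
  deltas:
    - [[0,0,0,-0.0382],[0,0,0,-0.0764],[0,0,0,-0.1146],[0,0,0,-0.1528],[0,0,0,-0.156]]

```text
t: 9.32
position: [438.4, -113.5, 138.6]
eef_rot: [0.149, 0.989, 0.0, -0.0]
ft_force: [0.1, 0.2, -0.4]
width: 0.995
finger_force: 0.0
```

>>> arm_command:
  deltas:
    - [[0,0,0,0],[0,0,0,0]]

```text
t: 9.48
position: [438.4, -113.6, 138.6]
eef_rot: [0.152, 0.988, -0.0, -0.0]
ft_force: [-0.2, -1.1, -0.3]
width: 0.996
finger_force: 0.0
```

```bash
python3 - <<'E'
from h import *
s=env.observe();print(s["t"],s["position"],s["width"],s["q"].round(2));go(438.6,-113.5,5,72.7)
cv2.imwrite("pics/t3.png",cv2.resize(vision.get_image("top")[105:255,280:480],None,fx=4,fy=4))
E
```

```text
9.4833 [ 438.42026318 -113.57679004  138.64998246] 0.9962018294694808 [-0.1   0.27  0.32  2.17 -0.13  0.72  1.57]
shift mm [-2.000e-01  1.000e-01  1.336e+02] closing axis now 72.5 turn rad -0.004
```

View pics/t3.png

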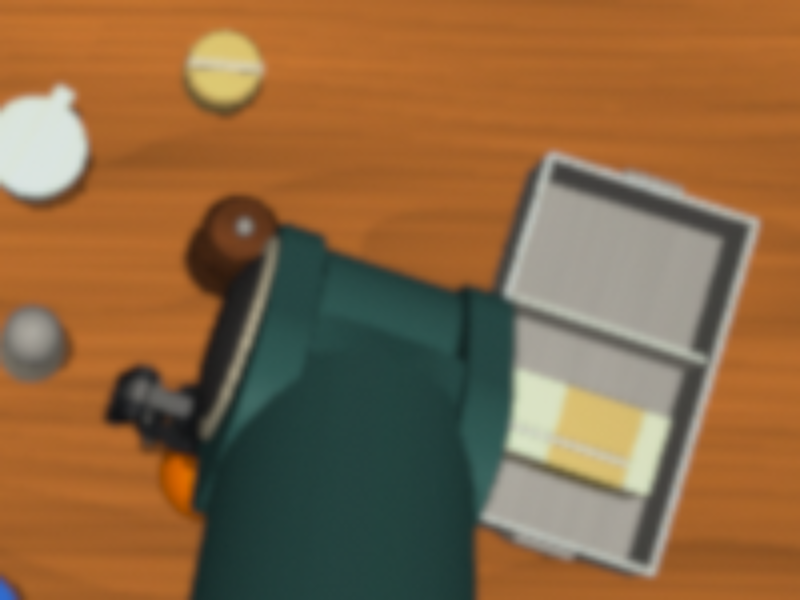

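Top view: the carton lies flat in the larger compartment, and the box hasn't moved. Next, the mandarin.

Converted, 0.133 m / 0.8 = 0.1663, 0.125 m / 0.8 = 0.1563.

>>> arm_command:
  deltas:
    - [[0,0,0.05,0],[0,0,0.1,0],[0,0,0.1375,0],[0,0,0.1563,0],[0,0,0.1663,0]]

```text
t: 9.95
position: [436.9, -113.1, 3.5]
eef_rot: [0.152, 0.988, -0.0, -0.002]
ft_force: [-0.4, -0.3, -0.6]
width: 0.994
finger_force: 0.0
```

>>> arm_command:
  deltas:
    - [[0,0,0,0],[0,0,0,0],[0,0,0,0],[0,0,0,0],[0,0,0,0]]
  fingers: 0.04

```text
t: 10.37
position: [439.6, -113.6, 7.0]
eef_rot: [0.151, 0.989, 0.0, 0.001]
ft_force: [-0.1, -0.7, 3.7]
width: 0.656
finger_force: 26.9
```

>>> arm_command:
  deltas:
    - [[0,0,0,0],[0,0,0,0],[0,0,0,0]]

```text
t: 10.62
position: [439.6, -113.6, 7.0]
eef_rot: [0.151, 0.989, 0.0, 0.001]
ft_force: [-0.0, 0.1, 7.5]
width: 0.651
finger_force: 27.2
```

Converted, -0.03 m / 0.8 = -0.0375, -0.02 m / 0.8 = -0.025.

>>> arm_command:
  deltas:
    - [[0,0,-0.0063,0],[0,0,-0.015,0],[0,0,-0.025,0],[0,0,-0.0375,0],[0,0,-0.0375,0]]

```text
t: 11.03
position: [439.8, -113.7, 37.8]
eef_rot: [0.151, 0.989, 0.0, 0.002]
ft_force: [0.2, -0.4, -0.6]
width: 0.656
finger_force: 27.0
```

```bash
python3 - <<'E'
from h import *
s=env.observe();print(s["t"],s["position"],s["ft_force"],s["width"],s["finger_force"])
cv2.imwrite("pics/s4.png",cv2.resize(vision.get_image("side")[180:330,230:430],None,fx=4,fy=4))
E
```

```text
11.0333 [ 439.81900267 -113.66940389   37.77619919] [ 0.22931224 -0.42730093 -0.63582965] 0.65580021407283 27.00494594871998
```

View pics/s4.png

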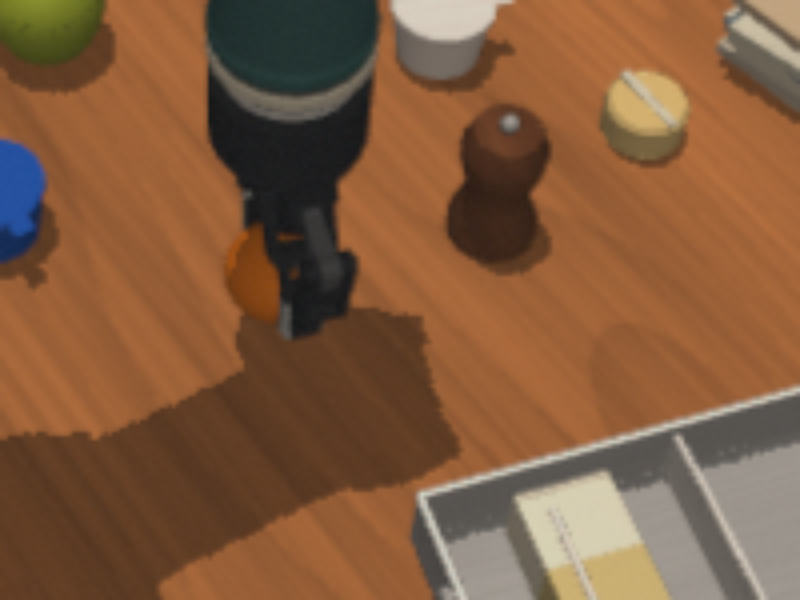

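The mandarin is held, with the finger tips near its base. I'll lift it and carry it over.

Converted, -0.1 m / 0.8 = -0.125, -0.09 m / 0.8 = -0.1125.

>>> arm_command:
  deltas:
    - [[0,0,-0.0375,0],[0,0,-0.075,0],[0,0,-0.1125,0],[0,0,-0.125,0]]

```text
t: 11.42
position: [440.4, -113.9, 139.1]
eef_rot: [0.151, 0.989, 0.0, 0.003]
ft_force: [0.7, -0.5, -0.7]
width: 0.653
finger_force: 27.5
```

Converted, -0.124 m / 0.8 = -0.155, -0.121 m / 0.8 = -0.1513.

>>> arm_command:
  deltas:
    - [[-0.0188,-0.0188,0,0],[-0.0525,-0.0513,0,0],[-0.0875,-0.085,0,0],[-0.1213,-0.1188,0,0],[-0.155,-0.1513,0,0]]

```text
t: 11.83
position: [521.1, -267.2, 135.0]
eef_rot: [0.151, 0.989, 0.0, -0.0]
ft_force: [0.0, 0.5, -0.7]
width: 0.657
finger_force: 27.5
```

Converted, -0.08 m / 0.8 = -0.1, -0.078 m / 0.8 = -0.0975.

>>> arm_command:
  deltas:
    - [[-0.0338,-0.0325,0,0],[-0.0675,-0.0663,0,0],[-0.09,-0.0875,0,0],[-0.1,-0.0975,0,0],[-0.1,-0.0975,0,0]]

```text
t: 12.25
position: [573.5, -367.3, 134.2]
eef_rot: [0.152, 0.988, -0.001, -0.0]
ft_force: [-0.3, 1.1, -0.6]
width: 0.653
finger_force: 27.5
```

>>> arm_command:
  deltas:
    - [[0,0,0,0],[0,0,0,0]]

```text
t: 12.42
position: [573.3, -362.7, 134.8]
eef_rot: [0.15, 0.989, 0.001, -0.001]
ft_force: [-0.4, 0.3, -0.3]
width: 0.651
finger_force: 27.5
```

```bash
python3 - <<'E'
from h import *
s=env.observe();print(s["t"],s["position"],s["width"],s["q"].round(2));go(573.4,-364.8,15,72.7)
E
```

```text
12.4167 [ 573.29301788 -362.6536419   134.75060718] 0.6512128036164664 [ 0.27  0.63  0.35  1.62 -0.26  0.94  1.98]
shift mm [ -1.   -2.2 119.7] closing axis now 72.7 turn rad -0.0
```

Converted, 0.119 m / 0.8 = 0.1488, -0.001 m / 0.8 = -0.0013.

>>> arm_command:
  deltas:
    - [[0,-0.0013,0.05,0],[0,-0.0013,0.0938,0],[0,-0.0013,0.125,0],[0,-0.0013,0.1413,0],[0,-0.0013,0.1488,0]]

```text
t: 12.83
position: [572.4, -363.0, 14.5]
eef_rot: [0.15, 0.989, 0.001, -0.002]
ft_force: [-1.2, 0.4, -0.6]
width: 0.654
finger_force: 27.5
```

Converted, 0.003 m / 0.8 = 0.0038, 0.002 m / 0.8 = 0.0025.

>>> arm_command:
  deltas:
    - [[0,0,0.0013,0],[0,0,0.0025,0],[0,0,0.0038,0],[0,0,0.0038,0],[0,0,0.0038,0]]

```text
t: 13.25
position: [574.4, -365.6, 15.2]
eef_rot: [0.151, 0.989, -0.0, 0.001]
ft_force: [-0.3, 0.9, -0.3]
width: 0.651
finger_force: 27.5
```

Converted, 0.001 m / 0.8 = 0.0013, 0.0005 m / 0.8 = 0.0006.

>>> arm_command:
  deltas:
    - [[0,0,0.0006,0],[0,0,0.0013,0],[0,0,0.0013,0]]

```text
t: 13.5
position: [573.7, -365.2, 13.0]
eef_rot: [0.151, 0.989, 0.0, 0.0]
ft_force: [0.2, -0.4, -0.8]
width: 0.651
finger_force: 27.5
```

>>> arm_command:
  deltas:
    - [[0,0,0.0006,0],[0,0,0.0013,0],[0,0,0.0013,0]]

```text
t: 13.75
position: [573.5, -365.1, 11.6]
eef_rot: [0.151, 0.989, 0.0, -0.0]
ft_force: [-0.1, 0.4, -1.8]
width: 0.655
finger_force: 27.5
```

Converted, 0.001 m / 0.8 = 0.0013, 0.0005 m / 0.8 = 0.0006.

>>> arm_command:
  deltas:
    - [[0,0,0.0006,0],[0,0,0.0013,0],[0,0,0.0013,0]]

```text
t: 14.0
position: [573.5, -365.2, 10.6]
eef_rot: [0.151, 0.989, 0.0, -0.0]
ft_force: [0.2, 0.4, -0.5]
width: 0.654
finger_force: 27.5
```

Converted, 0.001 m / 0.8 = 0.0013, 0.0005 m / 0.8 = 0.0006.

>>> arm_command:
  deltas:
    - [[0,0,0.0006,0],[0,0,0.0013,0],[0,0,0.0013,0]]

```text
t: 14.25
position: [573.7, -365.2, 10.1]
eef_rot: [0.151, 0.989, 0.0, 0.0]
ft_force: [-1.3, 0.9, 1.9]
width: 0.657
finger_force: 27.7
```

>>> arm_command:
  deltas:
    - [[0,0,0,0],[0,0,0,0],[0,0,0,0],[0,0,0,0]]
  fingers: 0.072

```text
t: 14.58
position: [573.7, -365.2, 9.7]
eef_rot: [0.151, 0.989, -0.0, 0.0]
ft_force: [-0.5, 0.3, 0.2]
width: 0.844
finger_force: 0.0
```

Converted, -0.13 m / 0.8 = -0.1625, -0.1 m / 0.8 = -0.125.

>>> arm_command:
  deltas:
    - [[0,0,-0.025,0],[0,0,-0.075,0],[0,0,-0.125,0],[0,0,-0.1625,0],[0,0,-0.1625,0]]

```text
t: 15.0
position: [577.1, -367.9, 147.6]
eef_rot: [0.151, 0.989, -0.002, 0.006]
ft_force: [0.5, -2.6, 0.7]
width: 0.839
finger_force: 0.0
```

Converted, 0.18 m / 0.8 = 0.225, 0.144 m / 0.8 = 0.18.

>>> arm_command:
  deltas:
    - [[0.0063,0.045,0,0],[0.0125,0.09,0,0],[0.0194,0.135,0,0],[0.0256,0.18,0,0],[0.0319,0.225,0,0]]
  fingers: 0.085
  squeeze: 25

```text
t: 15.42
position: [602.9, -184.1, 139.6]
eef_rot: [0.151, 0.989, 0.0, 0.0]
ft_force: [0.9, -0.1, -0.3]
width: 0.998
finger_force: 0.0
```

Converted, 0.18 m / 0.8 = 0.225, 0.144 m / 0.8 = 0.18.

>>> arm_command:
  deltas:
    - [[0.0063,0.045,0,0],[0.0125,0.09,0,0],[0.0194,0.135,0,0],[0.0256,0.18,0,0],[0.0319,0.225,0,0]]

```text
t: 15.83
position: [632.3, -4.6, 139.7]
eef_rot: [0.151, 0.989, 0.0, 0.0]
ft_force: [1.2, 0.2, -0.3]
width: 0.996
finger_force: 0.0
```

Converted, -0.58 rad / 3.1416 = -0.1846.

>>> arm_command:
  deltas:
    - [[0,0,0,-0.0382],[0,0,0,-0.0764],[0,0,0,-0.1146],[0,0,0,-0.1528],[0,0,0,-0.1846]]

```text
t: 16.25
position: [632.2, -6.2, 139.5]
eef_rot: [-0.141, 0.99, -0.0, -0.0]
ft_force: [-0.5, 0.1, 1.0]
width: 0.996
finger_force: 0.0
```

>>> arm_command:
  deltas:
    - [[0,0,0,0],[0,0,0,0]]

```text
t: 16.42
position: [632.2, -6.5, 139.6]
eef_rot: [-0.137, 0.991, 0.0, -0.0]
ft_force: [0.1, 0.3, -0.5]
width: 0.995
finger_force: 0.0
```

```bash
python3 - <<'E'
from h import *
s=env.observe();print(s["t"],s["position"],s["width"],s["q"].round(2));go(632.5,-5.9,8,106)
cv2.imwrite("pics/t5.png",cv2.resize(vision.get_image("top")[95:245,280:480],None,fx=4,fy=4))
E
```

```text
16.4167 [632.22839887  -6.52846894 139.61910925] 0.9947122326014579 [-0.18  0.54  0.19  1.73 -0.12  0.88  1.9 ]
shift mm [ -0.4   0.5 131.6] closing axis now 105.7 turn rad -0.005
```

View pics/t5.png

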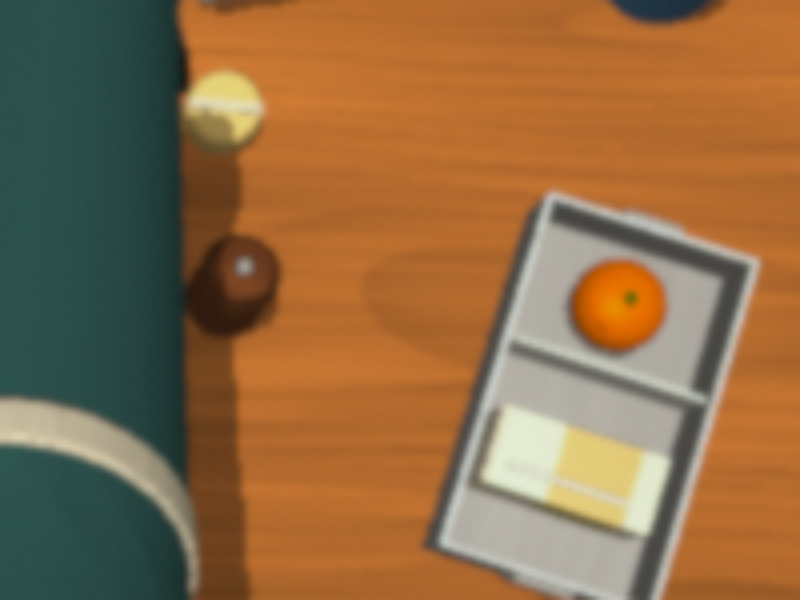

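Top view: the mandarin stands upright in the smaller compartment and the carton is flat. Now the pot.

Converted, 0.132 m / 0.8 = 0.165, 0.125 m / 0.8 = 0.1563.

>>> arm_command:
  deltas:
    - [[0,0,0.05,0],[0,0,0.1,0],[0,0,0.1375,0],[0,0,0.1563,0],[0,0,0.165,0]]

```text
t: 16.88
position: [630.5, -6.4, 5.0]
eef_rot: [-0.138, 0.99, 0.0, -0.002]
ft_force: [-0.5, 0.8, -0.3]
width: 0.995
finger_force: 0.0
```

>>> arm_command:
  deltas:
    - [[0,0,0,0],[0,0,0,0],[0,0,0,0],[0,0,0,0],[0,0,0,0]]
  fingers: 0.04

```text
t: 17.3
position: [633.7, -6.3, 9.6]
eef_rot: [-0.138, 0.99, -0.0, 0.002]
ft_force: [-0.2, 0.2, 3.6]
width: 0.705
finger_force: 27.3
```

>>> arm_command:
  deltas:
    - [[0,0,0,0],[0,0,0,0],[0,0,0,0]]

```text
t: 17.55
position: [633.6, -6.3, 9.5]
eef_rot: [-0.138, 0.99, -0.0, 0.001]
ft_force: [-0.8, -0.1, 7.1]
width: 0.705
finger_force: 27.4
```

Converted, -0.03 m / 0.8 = -0.0375, -0.02 m / 0.8 = -0.025.

>>> arm_command:
  deltas:
    - [[0,0,-0.0063,0],[0,0,-0.015,0],[0,0,-0.025,0],[0,0,-0.0375,0],[0,0,-0.0375,0]]

```text
t: 17.97
position: [633.9, -6.4, 40.4]
eef_rot: [-0.138, 0.99, -0.0, 0.002]
ft_force: [1.0, 0.5, -0.2]
width: 0.711
finger_force: 27.3
```

```bash
python3 - <<'E'
from h import *
s=env.observe();print(s["t"],s["position"],s["ft_force"],s["width"],s["finger_force"])
cv2.imwrite("pics/s6.png",cv2.resize(vision.get_image("side")[110:260,240:440],None,fx=4,fy=4))
E
```

```text
17.9667 [633.89043421  -6.38321052  40.3803093 ] [ 1.0059321   0.47266816 -0.15045882] 0.7106136767350232 27.282279431819916
```

View pics/s6.png

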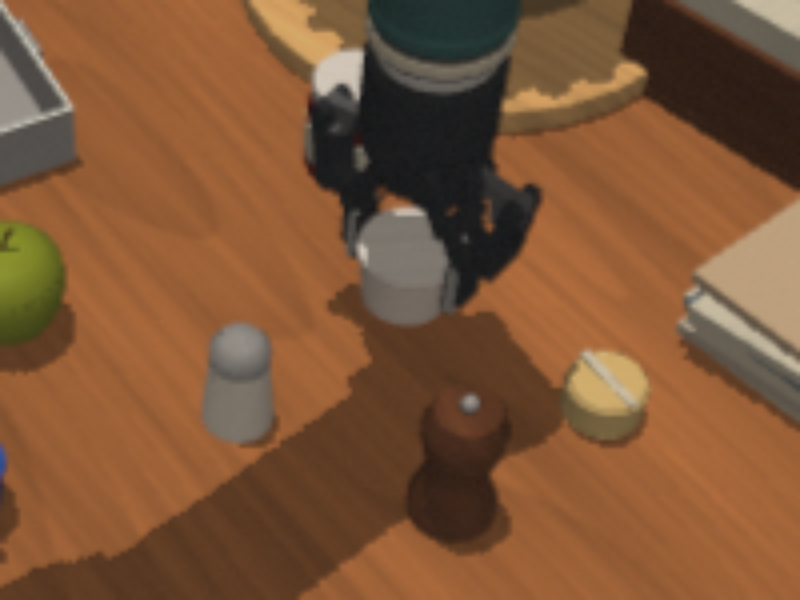

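The pot is held level and upright. I'll carry it to the far half of the square box.

>>> arm_command:
  deltas:
    - [[0,0,-0.0375,0],[0,0,-0.075,0],[0,0,-0.1125,0],[0,0,-0.125,0]]

```text
t: 18.35
position: [634.6, -6.4, 142.2]
eef_rot: [-0.138, 0.99, -0.0, 0.003]
ft_force: [0.1, -1.0, -0.6]
width: 0.707
finger_force: 27.7
```

Converted, 0.16 m / 0.8 = 0.2, 0.003 m / 0.8 = 0.0038.

>>> arm_command:
  deltas:
    - [[0.0013,0.0213,0,0],[0.0038,0.0625,0,0],[0.0075,0.1088,0,0],[0.01,0.155,0,0],[0.0125,0.2,0,0]]

```text
t: 18.77
position: [577.6, 146.2, 137.1]
eef_rot: [-0.138, 0.99, 0.0, -0.001]
ft_force: [1.1, 0.5, -1.1]
width: 0.707
finger_force: 27.7
```

Converted, 0.174 m / 0.8 = 0.2175, 0.144 m / 0.8 = 0.18.

>>> arm_command:
  deltas:
    - [[0.0031,0.045,0,0],[0.0063,0.09,0,0],[0.0088,0.135,0,0],[0.0113,0.18,0,0],[0.0144,0.2175,0,0]]

```text
t: 19.18
position: [518.5, 311.7, 137.1]
eef_rot: [-0.139, 0.99, 0.0, -0.0]
ft_force: [-0.0, 0.7, 0.2]
width: 0.705
finger_force: 27.7
```

Converted, 0.403 rad / 3.1416 = 0.1283.

>>> arm_command:
  deltas:
    - [[0,0,0,0.0318],[0,0,0,0.0637],[0,0,0,0.0955],[0,0,0,0.1273],[0,0,0,0.1283]]

```text
t: 19.6
position: [519.7, 308.9, 136.9]
eef_rot: [0.064, 0.998, -0.001, -0.0]
ft_force: [-1.1, -0.1, -0.9]
width: 0.709
finger_force: 27.7
```

>>> arm_command:
  deltas:
    - [[0,0,0,0],[0,0,0,0]]

```text
t: 19.77
position: [520.0, 308.9, 137.4]
eef_rot: [0.062, 0.998, -0.0, -0.0]
ft_force: [-0.3, -0.8, -1.3]
width: 0.703
finger_force: 27.7
```

```bash
python3 - <<'E'
from h import *
s=env.observe();print(s["t"],s["position"],s["width"],s["q"].round(2));go(521.4,309.7,18,82.7)
E
```

```text
19.7667 [519.98052243 308.94960941 137.39297816] 0.7033135817914483 [-0.77  0.5   0.23  1.81 -0.15  0.85  0.98]
shift mm [ -1.4   1.  119.4] closing axis now 82.9 turn rad 0.004
```

Converted, 0.119 m / 0.8 = 0.1488, 0.113 m / 0.8 = 0.1413.

>>> arm_command:
  deltas:
    - [[-0.0013,0.0013,0.05,0],[-0.0013,0.0013,0.0938,0],[-0.0013,0.0013,0.125,0],[-0.0013,0.0013,0.1413,0],[-0.0013,0.0013,0.1488,0]]

```text
t: 20.18
position: [520.2, 308.9, 16.5]
eef_rot: [0.062, 0.998, -0.001, -0.001]
ft_force: [0.2, -0.2, -0.2]
width: 0.705
finger_force: 27.7
```

Converted, 0.003 m / 0.8 = 0.0038, 0.001 m / 0.8 = 0.0013.

>>> arm_command:
  deltas:
    - [[0,0,0.0013,0],[0,0,0.0025,0],[0,0,0.0038,0],[0,0,0.0038,0],[0,0,0.0038,0]]

```text
t: 20.6
position: [522.0, 310.4, 17.0]
eef_rot: [0.063, 0.998, 0.001, 0.001]
ft_force: [0.0, 0.5, -0.8]
width: 0.701
finger_force: 27.7
```

Converted, 0.001 m / 0.8 = 0.0013, 0.0005 m / 0.8 = 0.0006.

>>> arm_command:
  deltas:
    - [[0,0,0.0006,0],[0,0,0.0013,0],[0,0,0.0013,0]]

```text
t: 20.85
position: [521.4, 310.0, 15.0]
eef_rot: [0.063, 0.998, 0.0, 0.0]
ft_force: [0.1, -0.5, -0.8]
width: 0.705
finger_force: 27.7
```

>>> arm_command:
  deltas:
    - [[0,0,0.0006,0],[0,0,0.0013,0],[0,0,0.0013,0]]

```text
t: 21.1
position: [521.3, 309.9, 13.7]
eef_rot: [0.063, 0.998, -0.0, -0.0]
ft_force: [0.0, -0.7, -0.3]
width: 0.7
finger_force: 27.7
```

Converted, 0.001 m / 0.8 = 0.0013, 0.0005 m / 0.8 = 0.0006.

>>> arm_command:
  deltas:
    - [[0,0,0.0006,0],[0,0,0.0013,0],[0,0,0.0013,0]]

```text
t: 21.35
position: [521.3, 309.9, 12.6]
eef_rot: [0.063, 0.998, -0.0, -0.0]
ft_force: [0.4, -0.1, -2.2]
width: 0.701
finger_force: 27.7
```

Converted, 0.001 m / 0.8 = 0.0013, 0.0005 m / 0.8 = 0.0006.

>>> arm_command:
  deltas:
    - [[0,0,0.0006,0],[0,0,0.0013,0],[0,0,0.0013,0]]

```text
t: 21.6
position: [521.3, 309.9, 12.5]
eef_rot: [0.063, 0.998, 0.0, -0.0]
ft_force: [-1.5, -1.6, 6.9]
width: 0.709
finger_force: 27.9
```

>>> arm_command:
  deltas:
    - [[0,0,0,0],[0,0,0,0],[0,0,0,0],[0,0,0,0]]
  fingers: 0.075

```text
t: 21.93
position: [521.4, 309.8, 11.7]
eef_rot: [0.063, 0.998, -0.0, 0.0]
ft_force: [0.4, -0.2, 0.7]
width: 0.878
finger_force: 0.0
```

Converted, -0.13 m / 0.8 = -0.1625, -0.1 m / 0.8 = -0.125.

>>> arm_command:
  deltas:
    - [[0,0,-0.025,0],[0,0,-0.075,0],[0,0,-0.125,0],[0,0,-0.1625,0],[0,0,-0.1625,0]]

```text
t: 22.35
position: [525.2, 312.0, 148.7]
eef_rot: [0.063, 0.998, 0.004, 0.005]
ft_force: [0.8, 0.6, 1.1]
width: 0.879
finger_force: 0.0
```

Converted, -0.169 m / 0.8 = -0.2113, -0.135 m / 0.8 = -0.1688.

>>> arm_command:
  deltas:
    - [[-0.0225,-0.0425,0,0],[-0.0463,-0.085,0,0],[-0.0688,-0.1263,0,0],[-0.0913,-0.1688,0,0],[-0.1144,-0.2113,0,0]]
  fingers: 0.08

```text
t: 22.77
position: [591.0, 129.2, 141.4]
eef_rot: [0.063, 0.998, -0.0, -0.0]
ft_force: [0.6, -0.2, 0.2]
width: 0.935
finger_force: 0.0
```

Converted, -0.169 m / 0.8 = -0.2113, -0.135 m / 0.8 = -0.1688.

>>> arm_command:
  deltas:
    - [[-0.0225,-0.0425,0,0],[-0.0463,-0.085,0,0],[-0.0688,-0.1263,0,0],[-0.0913,-0.1688,0,0],[-0.1144,-0.2113,0,0]]

```text
t: 23.18
position: [660.6, -50.1, 141.2]
eef_rot: [0.063, 0.998, 0.0, -0.0]
ft_force: [1.5, 0.7, 0.0]
width: 0.94
finger_force: 0.0
```

Converted, -0.068 m / 0.8 = -0.085, -0.0367 m / 0.8 = -0.0459.

>>> arm_command:
  deltas:
    - [[-0.0225,-0.0425,0,0],[-0.0459,-0.085,0,0],[-0.0459,-0.085,0,0],[-0.0459,-0.085,0,0]]

```text
t: 23.52
position: [687.9, -124.6, 140.8]
eef_rot: [0.066, 0.998, -0.001, -0.0]
ft_force: [0.7, 0.8, 0.0]
width: 0.939
finger_force: 0.0
```

```bash
python3 - <<'E'
from h import *
s=env.observe();print(s["t"],s["position"],s["width"],s["q"].round(2));go(688.6,-120.4,8,82.7)
cv2.imwrite("pics/t7.png",cv2.resize(vision.get_image("top")[95:295,105:305],None,fx=3,fy=3))
E
```

```text
23.5167 [ 687.89756813 -124.63194019  140.80351965] 0.9394322720169938 [-0.07  0.65  0.3   1.56 -0.21  0.97  1.73]
shift mm [ -0.2   4.5 132.8] closing axis now 82.5 turn rad -0.004
```

View pics/t7.png

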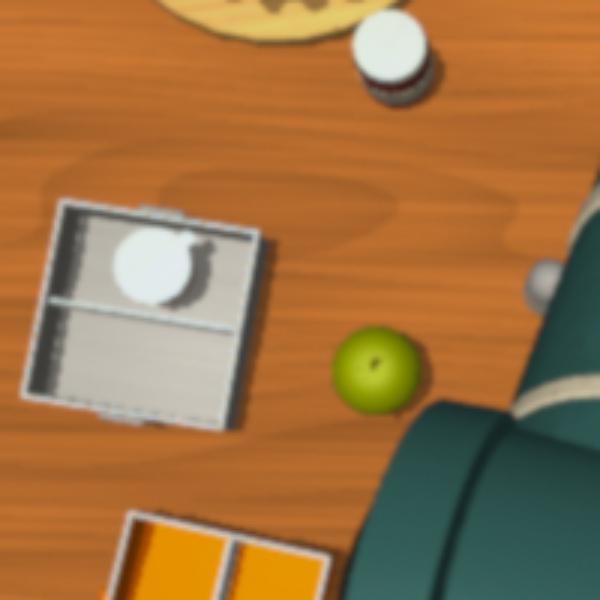

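Top view: the pot stands in the far half of the square box, and the box hasn't moved. Now the cheese.

>>> arm_command:
  deltas:
    - [[0,0,0,0],[0,0,0,0]]
  squeeze: 22

```text
t: 23.73
position: [688.2, -118.0, 141.4]
eef_rot: [0.061, 0.998, 0.001, -0.0]
ft_force: [0.5, -0.5, -0.0]
width: 0.937
finger_force: 0.0
```

```bash
python3 - <<'E'
from h import *
go(688.6,-120.4,7,82.7)
E
```

```text
shift mm [ -0.8  -2.5 134.4] closing axis now 82.9 turn rad 0.004
```

Converted, 0.134 m / 0.8 = 0.1675, 0.12 m / 0.8 = 0.15.

>>> arm_command:
  deltas:
    - [[0,0,0.0375,0],[0,0,0.0875,0],[0,0,0.125,0],[0,0,0.15,0],[0,0,0.1675,0]]

```text
t: 24.15
position: [686.8, -118.0, 5.0]
eef_rot: [0.062, 0.998, 0.001, -0.002]
ft_force: [-1.2, 0.2, -0.6]
width: 0.939
finger_force: 0.0
```

>>> arm_command:
  deltas:
    - [[0,0,0,0],[0,0,0,0],[0,0,0,0],[0,0,0,0],[0,0,0,0]]
  fingers: 0.035

```text
t: 24.57
position: [689.6, -120.5, 9.7]
eef_rot: [0.063, 0.998, -0.0, 0.001]
ft_force: [1.2, 0.5, 3.1]
width: 0.544
finger_force: 23.0
```

>>> arm_command:
  deltas:
    - [[0,0,0,0],[0,0,0,0],[0,0,0,0]]

```text
t: 24.82
position: [689.6, -120.6, 9.6]
eef_rot: [0.063, 0.998, 0.0, 0.001]
ft_force: [-1.5, 1.1, 6.3]
width: 0.549
finger_force: 23.2
```

Converted, -0.03 m / 0.8 = -0.0375, -0.02 m / 0.8 = -0.025.

>>> arm_command:
  deltas:
    - [[0,0,-0.0063,0],[0,0,-0.015,0],[0,0,-0.025,0],[0,0,-0.0375,0],[0,0,-0.0375,0]]

```text
t: 25.23
position: [690.0, -120.9, 40.6]
eef_rot: [0.063, 0.998, -0.0, 0.002]
ft_force: [1.1, -0.7, -0.1]
width: 0.546
finger_force: 22.8
```

```bash
python3 - <<'E'
from h import *
s=env.observe();print(s["t"],s["position"],s["ft_force"],s["width"],s["finger_force"])
cv2.imwrite("pics/s8.png",cv2.resize(vision.get_image("side")[130:280,300:500],None,fx=4,fy=4))
E
```

```text
25.2333 [ 689.9670677  -120.89355563   40.64489525] [ 1.11479268 -0.71359889 -0.12588148] 0.5460935041812 22.819793061353266
```

View pics/s8.png

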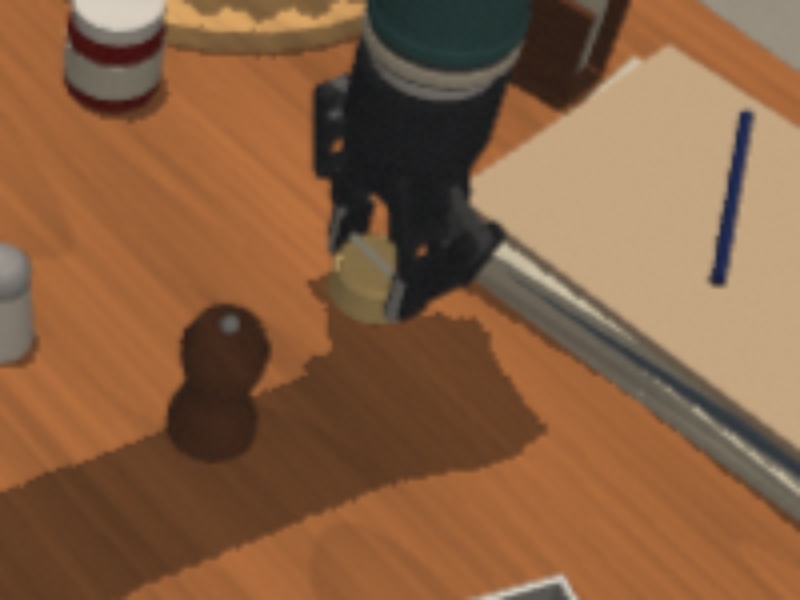

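The cheese is held level. I'll carry it to the near half.

Converted, -0.1 m / 0.8 = -0.125, -0.09 m / 0.8 = -0.1125.

>>> arm_command:
  deltas:
    - [[0,0,-0.0375,0],[0,0,-0.075,0],[0,0,-0.1125,0],[0,0,-0.125,0]]

```text
t: 25.62
position: [690.7, -121.1, 142.6]
eef_rot: [0.063, 0.998, -0.0, 0.003]
ft_force: [1.2, -0.7, 1.0]
width: 0.542
finger_force: 23.1
```

Converted, 0.131 m / 0.8 = 0.1638, 0.102 m / 0.8 = 0.1275.

>>> arm_command:
  deltas:
    - [[0.015,0.02,0,0],[0.0413,0.0563,0,0],[0.0675,0.0925,0,0],[0.0938,0.1275,0,0],[0.12,0.1638,0,0]]

```text
t: 26.03
position: [608.0, 22.6, 137.0]
eef_rot: [0.063, 0.998, -0.0, -0.001]
ft_force: [0.9, 0.1, -0.8]
width: 0.546
finger_force: 23.1
```

Converted, 0.15 m / 0.8 = 0.1875, 0.12 m / 0.8 = 0.15.

>>> arm_command:
  deltas:
    - [[0.0275,0.0375,0,0],[0.055,0.075,0,0],[0.0825,0.1125,0,0],[0.11,0.15,0,0],[0.1375,0.1875,0,0]]

```text
t: 26.45
position: [517.7, 185.4, 137.3]
eef_rot: [0.063, 0.998, -0.0, -0.0]
ft_force: [0.5, 0.4, -1.0]
width: 0.545
finger_force: 23.1
```

>>> arm_command:
  deltas:
    - [[0.0275,0.0375,0,0],[0.055,0.075,0,0],[0.0825,0.1125,0,0],[0.1025,0.14,0,0],[0.115,0.1563,0,0]]

```text
t: 26.87
position: [440.8, 323.3, 137.2]
eef_rot: [0.06, 0.998, 0.0, -0.001]
ft_force: [0.1, 0.9, -1.5]
width: 0.545
finger_force: 23.1
```

>>> arm_command:
  deltas:
    - [[0,0,0,0],[0,0,0,0],[0,0,0,0],[0,0,0,0]]

```text
t: 27.2
position: [444.5, 318.1, 137.6]
eef_rot: [0.064, 0.998, -0.0, 0.0]
ft_force: [0.1, 0.1, -0.8]
width: 0.544
finger_force: 23.1
```

```bash
python3 - <<'E'
from h import *
s=env.observe();print(s["t"],s["position"],s["width"],s["q"].round(2));go(444,319.7,18,82.7)
E
```

```text
27.2 [444.50214264 318.11364763 137.57743987] 0.544043031303838 [-0.86  0.42  0.22  1.95 -0.13  0.79  0.87]
shift mm [  0.7   1.6 119.6] closing axis now 82.6 turn rad -0.001
```

Converted, 0.119 m / 0.8 = 0.1488, 0.113 m / 0.8 = 0.1413.

>>> arm_command:
  deltas:
    - [[0,0,0.05,0],[0,0,0.0938,0],[0,0,0.125,0],[0,0,0.1413,0],[0,0,0.1488,0]]

```text
t: 27.62
position: [443.4, 317.8, 16.8]
eef_rot: [0.064, 0.998, -0.001, -0.001]
ft_force: [-0.3, -0.2, -1.7]
width: 0.548
finger_force: 23.1
```

Converted, 0.003 m / 0.8 = 0.0038, 0.001 m / 0.8 = 0.0013.

>>> arm_command:
  deltas:
    - [[0,0,0.0013,0],[0,0,0.0025,0],[0,0,0.0038,0],[0,0,0.0038,0],[0,0,0.0038,0]]

```text
t: 28.03
position: [444.3, 320.3, 16.9]
eef_rot: [0.063, 0.998, 0.001, 0.001]
ft_force: [0.8, -0.2, -1.2]
width: 0.543
finger_force: 23.1
```

Converted, 0.001 m / 0.8 = 0.0013, 0.0005 m / 0.8 = 0.0006.

>>> arm_command:
  deltas:
    - [[0,0,0.0006,0],[0,0,0.0013,0],[0,0,0.0013,0]]

```text
t: 28.28
position: [443.7, 319.8, 15.0]
eef_rot: [0.063, 0.998, 0.0, 0.0]
ft_force: [-0.5, 0.7, -0.4]
width: 0.547
finger_force: 23.1
```

Converted, 0.001 m / 0.8 = 0.0013, 0.0005 m / 0.8 = 0.0006.

>>> arm_command:
  deltas:
    - [[0,0,0.0006,0],[0,0,0.0013,0],[0,0,0.0013,0]]

```text
t: 28.53
position: [443.6, 319.7, 13.7]
eef_rot: [0.063, 0.998, -0.0, -0.0]
ft_force: [-0.6, -0.6, -0.3]
width: 0.543
finger_force: 23.1
```

Converted, 0.001 m / 0.8 = 0.0013, 0.0005 m / 0.8 = 0.0006.

>>> arm_command:
  deltas:
    - [[0,0,0.0006,0],[0,0,0.0013,0],[0,0,0.0013,0]]

```text
t: 28.78
position: [443.6, 319.6, 12.6]
eef_rot: [0.063, 0.998, -0.0, -0.0]
ft_force: [0.2, 0.2, -0.8]
width: 0.546
finger_force: 23.1
```

Converted, 0.0007 m / 0.8 = 0.0009, 0.0005 m / 0.8 = 0.0006.

>>> arm_command:
  deltas:
    - [[0,0,0.0006,0],[0,0,0.0009,0],[0,0,0.0009,0]]

```text
t: 29.03
position: [443.6, 319.7, 12.5]
eef_rot: [0.063, 0.998, 0.0, -0.0]
ft_force: [-0.9, -0.9, 5.6]
width: 0.548
finger_force: 23.5
```

>>> arm_command:
  deltas:
    - [[0,0,0,0],[0,0,0,0],[0,0,0,0],[0,0,0,0]]
  fingers: 0.062

```text
t: 29.37
position: [443.7, 319.7, 12.0]
eef_rot: [0.063, 0.998, -0.0, 0.0]
ft_force: [-0.6, 0.5, -0.4]
width: 0.726
finger_force: 0.0
```

Converted, -0.16 m / 0.8 = -0.2, -0.13 m / 0.8 = -0.1625.

>>> arm_command:
  deltas:
    - [[0,0,-0.025,0],[0,0,-0.075,0],[0,0,-0.125,0],[0,0,-0.1625,0],[0,0,-0.2,0]]

```text
t: 29.78
position: [443.7, 319.7, 174.1]
eef_rot: [0.063, 0.998, 0.0, 0.0]
ft_force: [-0.1, 0.2, -0.9]
width: 0.727
finger_force: 0.0
```

Converted, -0.2 m / 0.8 = -0.25, -0.16 m / 0.8 = -0.2.

>>> arm_command:
  deltas:
    - [[0,-0.05,0,0],[0,-0.1,0,0],[0,-0.15,0,0],[0,-0.2,0,0],[0,-0.25,0,0]]

```text
t: 30.2
position: [417.9, 119.6, 172.2]
eef_rot: [0.063, 0.998, 0.0, 0.0]
ft_force: [1.1, 0.3, 0.3]
width: 0.722
finger_force: 0.0
```

>>> arm_command:
  deltas:
    - [[-0.025,-0.0375,0,0],[-0.0375,-0.075,0,0],[-0.05,-0.1125,0,0],[-0.0625,-0.1375,0,0],[-0.0625,-0.1375,0,0]]

```text
t: 30.62
position: [455.5, 1.1, 172.5]
eef_rot: [0.067, 0.998, -0.001, 0.001]
ft_force: [-0.9, -0.2, 1.2]
width: 0.728
finger_force: 0.0
```

```bash
python3 - <<'E'
from h import *
cv2.imwrite("pics/t9.png",vision.get_image("top"));cv2.imwrite("pics/s9.png",vision.get_image("side"))
E
```

```text
(no output)
```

View pics/t9.png

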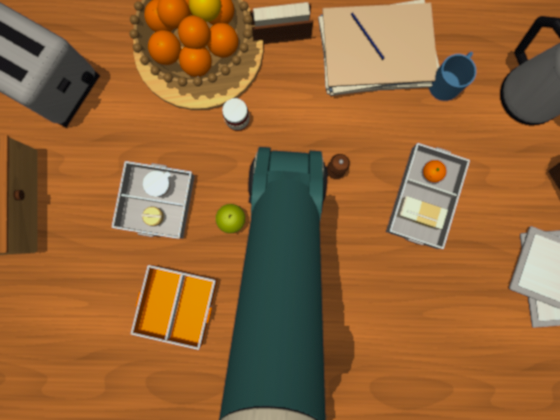

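View pics/s9.png

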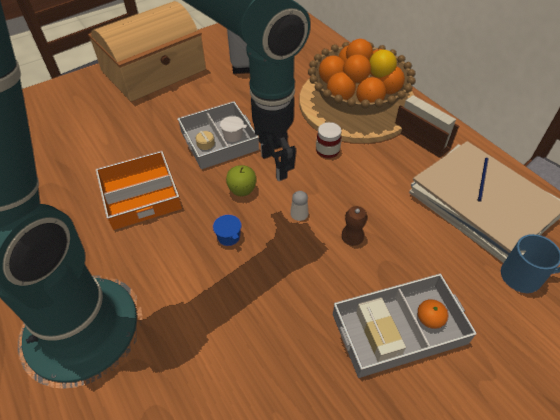

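The final pictures show all four things in their compartments, upright. The cheese is at top (152,216), the pot at (155,184), the mandarin at (434,171) and the carton at (424,213). The boxes, apple, salt, pepper, jar and blue pot haven't moved, so I'm handing the job in.

```bash
python3 -c "
from bench import env
print(env.close_job())"
```

```text
the job is handed in; nothing more can be done
None
```

I packed both boxes and handed the job in after about 31 s: carton and mandarin in the long box, pot and cheese in the square box, all set down upright with nothing else moved; the hand-in gave no verdict.

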